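# Spread the retaining ring over the reel spindle

### The arm

A 6-joint arm with a two-finger parallel gripper is mounted at the origin on the work surface. World frame = base frame: x ahead of the robot, y to its left, z up, the work surface at z = 0. Lengths are in m, angles in rad, forces in N, time in s.
With the tool pointing down it reaches from about 0.325 to 0.9 m from the base axis. Payload 3.5 kg.
Tool frame: the origin (TCP) lies midway between the tips of the shut fingers; the grasp point (between the pads) lies 19 mm behind it; z points along the fingers, y is the line along which they close (so a half turn about z gives the same grasp; the last joint's range is limited). The gripper opens to 85 mm and grips with 20 to 120 N. Pads are 22 mm wide; open, the fingers measure 114 mm over their backs; the gripper's body (76 mm by 85 mm) begins 54 mm behind the grasp point. The pads swing forward as they close: fully open they stand 13 mm farther back than shut.
Start: joints at [-1.355, 0.276, -0.026, 1.268, 0, 1.467], TCP at [0.196, -0.594, 0.231] pointing down, gripper open.
Joint ranges: [-3.12, 3.12], [-0.85, 1.88], [-1.08, 1.24], [-1.95, 2.15], [-1.57, 1.53], [-3.14, 3.14]. Speed limits (rad/s): [2.57, 2.57, 3.14, 3.14, 3.14, 3.14].

### API

Orientations are given as a unit quaternion [w, x, y, z].
In Python, from station import * gives the robot as it stands.
- The arm moves only by the tool drive_tool, never from a script. Its argument "commands" is a list of rows, each a list of 3 entries, a list of its own where there are three numbers: the turn, a rotation vector about the tool's x, y, z as a fraction of full scale, then the shift along the tool's x, y, z as a fraction of full scale, then the closure, from 0 (fully open) to 1 (shut). A call has 1 to 5 rows; each row is the pose to reach, as a shift and turn from the pose commanded when the call began, along the tool's axes at that moment; what a row does not reach only later rows make up. Full scale, the value 1, is 0.2 m for a shift and 60 degrees for a turn. A row lasts 1/12 s, in which the tool goes at most 41.7 mm and 7.16 degrees, less where a joint would pass 70% of its speed; a pose out of reach is approached as far as the arm can. A call with a number of a shift or a turn outside -1 to 1 is refused whole. A call with a gripper value outside its range is refused whole. The fingers move at their own pace and stop on an object; "squeeze" is the grip in N (left out, the last holds). Time passes only in rows, so rows that repeat a pose let the fingers close. It gives the time, the measured TCP pose, the force, the opening and the grip force at its end, in the units of the state.
- sense(): the state, without advancing time (a new reading comes with each control period).
- camera(name): name is "scene" or "top" or "wrist"; returns a dict with "img" (420x560x3 uint8, red, green, blue), "fov_y" (degrees; the focal length in pixels is half the picture's height over the tangent of half this angle, whatever the lens; pixels are square), "cx", "cy" (the principal point, pixels), "world_from_camera" (4x4, takes a point from camera to world coordinates). Camera axes: x right, y down, z forward; pixel columns grow to the right and rows downward; lengths in m; the calibration is good to about 2 mm. A picture is of the moment at which its call begins. There is no depth.
- hand_in(): hands the job in; it is judged then, once.
The state is a dict: "clock": time; "joint_positions": joint angles; "dq": joint speeds; "tau": joint torques, N m; "position": TCP position; "tool_rot": TCP orientation; "ft_force": force on the tool from outside, world axes, zero at the start; "wrist_torque": the same for the moment, N m; "opening": finger opening in m; "finger_force": force on a finger pad.
Only numpy, scipy, OpenCV 4.12 (cv2) and the standard library are available. Lean on these libraries where they do the work, as an engineer would, in place of code of your own. Each camera call takes 0.05 s, during which the arm holds its last target. There are 200 camera calls.

### The job

Clear the groove of the reel spindle first: squeeze the trigger of the clamped blow gun fully home for a moment and let it spring all the way out. Then take the snap-ring pliers by both handles, squeeze them to their stop so that the ring on their tips is spread, bring the ring down over the end of the spindle until it is level with the groove and clear of the steel, and finish right there, still holding the pliers level and squeezed. Leave the other things on the bench alone.

Things in the scene. Friction and masses are not known exactly. Their poses are not given: they have to be found in the camera images.
- spindle: Fixed reel spindle: round grey foot (140 mm diameter, 12 mm high), empty black spool (flanges 120 mm diameter, top at 84 mm), 44 mm washer up to 87 mm, and the bright 28 mm diameter spindle standing out of the top to 126 mm. Origin: centre of the foot on the bench, z up. The blow gun stands about 210 mm away along +y.
- groove (a point): On the spindle's axis, at mid-height of its groove, 104 mm above the bench; z up. The groove is 23 mm in diameter and runs from 99 to 109 mm above the bench.
- spindle_end (a point): On the spindle's axis, at its top face, 126 mm above the bench; z up. The top 4 mm are chamfered.
- gun: Fixed blow gun clamped level in a stand (foot 90 x 110 x 10 mm). Origin on the bench below the middle of its grip, a black bar 22 (x) x 110 (y) x 26 mm (z) centred 104 mm above the bench. The thin nozzle points along -y to the spindle, a 46 mm wide, 60 mm high battery ends +y. A 30 mm wide clamp holds the bar 36 to 52 mm along +y. The trigger is on the bar's -x side.
- gun_pinch (a point): Where to pinch bar and trigger together from above, closing along the gun's x: 10 mm along +y from the grip's middle, 10 mm to the -x side of its centre line, 104 mm above the bench. The bar's back face is 21 mm towards +x, the trigger's outer face about 25 mm towards -x (12 mm when home): 46 mm across when out, 33 mm when home. Axes as the gun's.
- trigger (a joint): Angle of the gun's trigger, a grey lever 85 mm long, 16 mm high and 8 mm thick, hinged about a vertical pin at the nozzle end of the grip: 0 out, 0.24 rad fully home. It is sprung outward; about 6 N at the pinching place holds it home.
- pliers: Loose snap-ring pliers, 0.13 to 0.26 kg, lying level on a wooden rest: two levers on a pivot (22 mm across, 18 mm high) with an open steel ring that stays on their tips. Origin at the pivot, on the underside, 26 mm above the bench at the start; z up, +x to the ring. Handles: black bars 11 mm thick, 14 mm high, 20 to 108 mm behind the pivot, splayed at rest, parallel when squeezed.
- handles (a point): Where to grip, closing along the pliers' y: centre line, 55 mm behind the pivot, 7 mm above the underside. Over the handles: 57 mm at rest (63 mm at 66 mm behind the pivot), 30 mm at the stop; springs push back 3 to 10 N. The rest below: plank 50 mm wide, 6 mm high; block within 20 mm of the pivot and cross bar 94 to 106 mm behind it, both 26 mm high.
- ring_eye (a point): Centre of the spread ring, on the pliers' centre line, 67 mm ahead of the pivot, 2 mm above the underside (the ring is 4 mm thick). Spread, the ring is 37 mm inside, 45 mm outside, gap towards the pivot; relaxed it is pinched to 23 mm and cannot pass the spindle. The point is fixed to the pivot. The jaws above the ring stay 20 mm clear of it. Axes as the pliers'.
- lever_left (a joint): How far the pliers' left handle is squeezed in (the right one follows equally): 0 at rest, 0.25 rad at the stop, where the ring is fully spread.
- multimeter: Bystander: black multimeter 130 x 70 x 32 mm, lying; origin under its centre.
- contactor: Bystander: white and black contactor 75 x 45 x 80 mm; origin under its centre.
- cutters: Bystander: cutters with black handles, 160 mm long, lying flat to the right (-y) of the pliers and their rest, no ring on their tips; origin at the pivot.
- screwdriver: Bystander: black screwdriver 190 mm long, lying near the robot; origin at its middle, on the bench.
- breaker: Bystander: white and grey miniature circuit breaker 45 x 52 x 48 mm; origin under its centre.

How it is judged:
By the outcome, as a careful person would: the job done as asked, in the order asked, and still so for the second after the job is handed in, while the arm keeps its last pose, push and grip.
It also fails if it takes over 48 s, if anything falls off the work surface, if the arm or the gripper's body presses on something with over 40 N, if the wrist force passes 120 N, or if a joint passes its speed limit or range.

## Working session

There is one attempt and no reset: what is moved stays moved. The work goes in short steps, Python scripts to look and compute and a tool call to move; the robot and the scene stay as the last step left them, time stands still between calls to the robot, and variables do not carry over. Pictures are saved under pics/ and viewed, at most 10 in all, crops included, and the job is handed in when it is done.

Besides the shell and the picture viewer there is one more tool, called after "Request:" by a JSON object that holds its "name" and its "arguments", one argument or row to a line. drive_tool: Moves the arm, as the interface text tells. Shift numbers are shares of 0.2 m and turn numbers shares of 60 degrees, none past 1 either way. Its arguments: {"type":"object","properties":{"commands":{"type":"array"},"squeeze":{"type":"number"}},"required":["commands"]}

```bash
mkdir -p pics; ls
python3 - <<'E'
from station import *
import cv2,numpy as np
np.set_printoptions(precision=4,suppress=True)
for n in ("scene","top"):
    c=camera(n); cv2.imwrite(f"pics/{n}0.png",cv2.cvtColor(c["img"],cv2.COLOR_RGB2BGR)); 
    print(n,c["fov_y"],c["cx"],c["cy"],c["world_from_camera"])
print(sense())
E
```

```text
pics
scene 57.906481644667025 277.95699167764496 210.56587390751594 [[ 0.5455  0.6842 -0.4841  1.0193]
 [ 0.8381 -0.447   0.3126 -0.3629]
 [-0.0025 -0.5763 -0.8173  0.8417]
 [ 0.      0.      0.      1.    ]]
top 46.30768820278491 281.9369688988535 206.6798749433725 [[ 0.0153 -0.9905  0.1364  0.4423]
 [-0.9998 -0.0173 -0.0132 -0.0775]
 [ 0.0154 -0.1362 -0.9906  1.2338]
 [ 0.      0.      0.      1.    ]]
{'clock': 0.1, 'joint_positions': array([-1.3554,  0.2771, -0.0278,  1.268 , -0.    ,  1.4674]), 'dq': array([ 0.0002, -0.0012,  0.003 ,  0.0002, -0.0009, -0.0012]), 'tau': array([  0.0004, -44.6708,  29.6128,   0.0084,  -0.0001,  -0.    ]), 'position': array([ 0.1957, -0.5928,  0.2302]), 'tool_rot': array([-0.001 ,  0.9873,  0.1587, -0.0001]), 'ft_force': array([-0.6915, -0.1171,  0.347 ]), 'wrist_torque': array([-0.0061, -0.0187,  0.0018]), 'finger_force': 0.0, 'opening': 0.08546785375224146}
```

View pics/scene0.png

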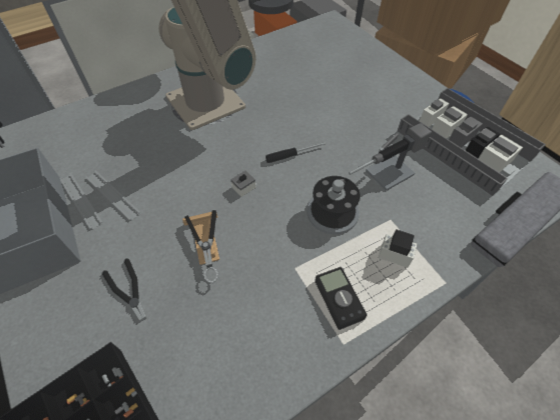

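View pics/top0.png

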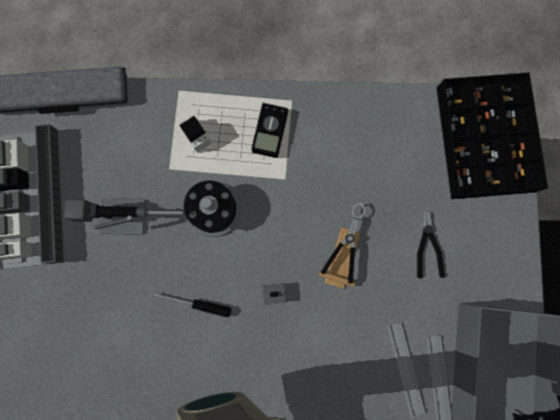

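The scene view shows the pliers' pivot at about (206,245), the spindle at (337,188) and the gun at (390,155). The top view shows the pivot at about (350,238), the ring at (362,210), the spindle end at (208,203) and the gun grip at (120,211).

```bash
cat > h.py <<'E'
from station import *
import cv2,numpy as np
from scipy.spatial.transform import Rotation as R
np.set_printoptions(precision=4,suppress=True)
def ray(c,u,v):
    f=210/np.tan(np.radians(c["fov_y"]/2)); T=np.array(c["world_from_camera"])
    d=T[:3,:3]@[(u-c["cx"])/f,(v-c["cy"])/f,1]; return T[:3,3],d/np.linalg.norm(d)
def plane(c,u,v,z):
    o,d=ray(c,u,v); return o+d*(z-o[2])/d[2]
def tri(*rs):
    A=sum(np.eye(3)-np.outer(d,d) for o,d in rs); b=sum((np.eye(3)-np.outer(d,d))@o for o,d in rs)
    p=np.linalg.solve(A,b); return p,[float(np.linalg.norm(np.cross(p-o,d))) for o,d in rs]
def proj(c,p):
    f=210/np.tan(np.radians(c["fov_y"]/2)); T=np.linalg.inv(np.array(c["world_from_camera"]))
    q=T[:3,:3]@p+T[:3,3]; return np.array([f*q[0]/q[2]+c["cx"],f*q[1]/q[2]+c["cy"]])
def shot(n,fn=None):
    c=camera(n)
    if fn: cv2.imwrite("pics/"+fn,cv2.cvtColor(c["img"],cv2.COLOR_RGB2BGR))
    return c
def tile(c,x,y,w,h,W,H):
    im=cv2.cvtColor(c["img"],cv2.COLOR_RGB2BGR)[y:y+h,x:x+w]
    im=cv2.resize(im,(W,H),interpolation=cv2.INTER_CUBIC); im=cv2.convertScaleAbs(im,alpha=1.6,beta=15)
    s=W/w
    for k in range((-x)%20,w,20): cv2.putText(im,str(x+k),(int(k*s)+2,9),0,.33,(0,255,255)); cv2.line(im,(int(k*s),0),(int(k*s),6),(0,255,255))
    for k in range((-y)%20,h,20): cv2.putText(im,str(y+k),(8,int(k*s)+4),0,.33,(0,255,255)); cv2.line(im,(0,int(k*s)),(6,int(k*s)),(0,255,255))
    return im
E
python3 - <<'E'
from h import *
t=shot("top");s=shot("scene")
a=np.hstack([tile(t,60,165,160,120,400,300)[:, :],tile(t,300,190,160,120,400,300)])
b=np.hstack([tile(s,320,120,160,120,400,300),tile(s,140,195,160,120,400,300)])
cv2.imwrite("pics/m1.png",np.vstack([a,b]))
E
```

```text
(no output)
```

View pics/m1.png

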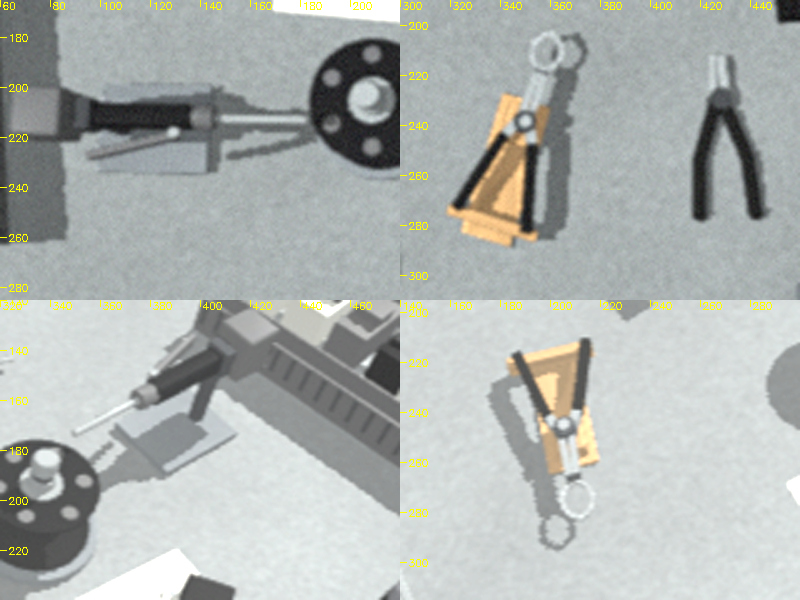

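The mosaic shows: spindle end at top (208,202) and scene (338,183), grip bar at top (96–136, 211), trigger hinge at top (129,218). The pliers' pivot is at top (350,238) and scene (206,246), ring at top (359,210) and scene (211,274).

Run:
```python
from h import *
t=shot("top");s=shot("scene")
P=dict(spend=((208.2,201.8),(338.4,182.8)),collar=((136,211.8),(380,156.8)),barrear=((96,209.8),(408.8,144)),tip=((182.8,213),(350,173.2)),
pivot=((350,238.4),(206,245.8)),ring=((358.8,210),(210.8,274.2)),hl=((323.2,272.4),(214.4,211.4)),hr=((351.2,282.8),(186.4,216.6)))
for k,(a,b) in P.items():
    p,e=tri(ray(t,*a),ray(s,*b)); print(k,p,e[0])
print(plane(t,129.2,217.8,.104),plane(t,95,228,.104))
# gun stand foot corners at z .01
print([plane(t,60+x/2.5,165+y/2.5,.01)[:2] for x,y in((108,84),(210,84),(210,172),(98,172))])
w=shot("wrist");print(w["world_from_camera"],w["fov_y"],sense()["position"])
```

```text
spend [0.6046 0.0778 0.1245] 0.0022626152630035616
collar [0.5805 0.2455 0.0975] 0.000639878584673292
barrear [0.5857 0.3413 0.0963] 0.002541931657958734
tip [0.5809 0.139  0.0984] 0.0019132878314901346
pivot [ 0.5325 -0.26    0.0343] 0.0014488964770908537
ring [ 0.6037 -0.2839  0.0276] 0.0007599316750334521
hl [ 0.4492 -0.1946  0.0303] 0.0018828100855762492
hr [ 0.425  -0.2629  0.0313] 0.0015945980739180813
[0.5659 0.259  0.104 ] [0.541  0.3358 0.104 ]
[array([0.6234, 0.3547]), array([0.6253, 0.2528]), array([0.5368, 0.2481]), array([0.5349, 0.3588])]
[[ 0.3145 -0.9069 -0.2803  0.2684]
 [-0.9492 -0.3008 -0.0919 -0.5698]
 [-0.0009  0.295  -0.9555  0.3723]
 [ 0.      0.      0.      1.    ]] 65.56251292684875 [ 0.1959 -0.5933  0.231 ]
```

Request:
{"name": "drive_tool", "arguments": {
  "commands": [
    [[0, 0, -0.58], [0.643, -0.739, 0], 0],
    [[0, 0, -0.58], [0.643, -0.739, 0], 0],
    [[0, 0, -0.58], [0.643, -0.739, 0], 0],
    [[0, 0, -0.58], [0.643, -0.739, 0], 0],
    [[0, 0, -0.58], [0.643, -0.739, 0], 0]
  ]
}}

```text
clock: 0.77
position: [0.2721, -0.4095, 0.2311]
tool_rot: [-0.001, 0.893, 0.45, 0.0]
ft_force: [-0.1, -0.6, -0.4]
opening: 0.0854
finger_force: 0.0
```

Request:
{"name": "drive_tool", "arguments": {
  "commands": [
    [[0, 0, -0.6], [0.95, -0.24, 0], 0],
    [[0, 0, -0.6], [0.95, -0.24, 0], 0],
    [[0, 0, -0.6], [0.95, -0.24, 0], 0],
    [[0, 0, -0.6], [0.95, -0.24, 0], 0],
    [[0, 0, -0.6], [0.95, -0.24, 0], 0]
  ]
}}

```text
clock: 1.18
position: [0.3477, -0.2291, 0.2315]
tool_rot: [-0.0, 0.711, 0.703, 0.0]
ft_force: [1.5, 0.1, 0.8]
opening: 0.0853
finger_force: 0.0
```

Request:
{"name": "drive_tool", "arguments": {
  "commands": [
    [[0, 0, 0], [0.917, 0.346, 0], 0],
    [[0, 0, 0], [0.917, 0.346, 0], 0],
    [[0, 0, 0], [0.917, 0.346, 0], 0],
    [[0, 0, 0], [0.917, 0.346, 0], 0],
    [[0, 0, 0], [0.917, 0.346, 0], 0]
  ]
}}

```text
clock: 1.6
position: [0.4208, -0.0472, 0.2317]
tool_rot: [0.0, 0.713, 0.701, 0.001]
ft_force: [-0.4, -0.7, 0.1]
opening: 0.0853
finger_force: 0.0
```

Request:
{"name": "drive_tool", "arguments": {
  "commands": [
    [[0, 0, 0], [0.917, 0.346, 0], 0],
    [[0, 0, 0], [0.917, 0.346, 0], 0],
    [[0, 0, 0], [0.917, 0.346, 0], 0],
    [[0, 0, 0], [0.917, 0.346, 0], 0],
    [[0, 0, 0], [0.917, 0.346, 0], 0]
  ]
}}

```text
clock: 2.02
position: [0.494, 0.1351, 0.2316]
tool_rot: [0.0, 0.713, 0.701, 0.001]
ft_force: [1.1, -0.3, 0.1]
opening: 0.0856
finger_force: 0.0
```

Request:
{"name": "drive_tool", "arguments": {
  "commands": [
    [[0, 0, 0], [0.917, 0.346, 0], 0],
    [[0, 0, 0], [0.917, 0.346, 0], 0],
    [[0, 0, 0], [0.917, 0.346, 0], 0],
    [[0, 0, 0], [0.917, 0.346, 0], 0],
    [[0, 0, 0], [0.917, 0.346, 0], 0],
    [[0, 0, 0], [0.917, 0.346, 0], 0]
  ]
}}

```text
invalid input
```

Request:
{"name": "drive_tool", "arguments": {
  "commands": [
    [[0, 0, 0], [0.88, 0.38, 0], 0],
    [[0, 0, 0], [0.88, 0.38, 0], 0],
    [[0, 0, 0], [0.88, 0.38, 0], 0],
    [[0, 0, 0], [0.88, 0.38, 0], 0],
    [[0, 0, 0], [0.88, 0.38, 0], 0]
  ]
}}

```text
clock: 2.43
position: [0.5738, 0.3102, 0.231]
tool_rot: [-0.0, 0.713, 0.701, 0.001]
ft_force: [0.7, 0.4, 0.0]
opening: 0.0851
finger_force: 0.0
```

Run:
```python
from h import *
w=shot("wrist"); im=cv2.cvtColor(w["img"],cv2.COLOR_RGB2BGR)
im=tile(w,0,0,560,420,784,588); cv2.imwrite("pics/w1.png",im); print(w["world_from_camera"])
```

```text
[[ 0.9999 -0.0159 -0.0034  0.5759]
 [-0.0162 -0.9558 -0.2936  0.3853]
 [ 0.0014  0.2936 -0.9559  0.3725]
 [ 0.      0.      0.      1.    ]]
```

View pics/w1.png

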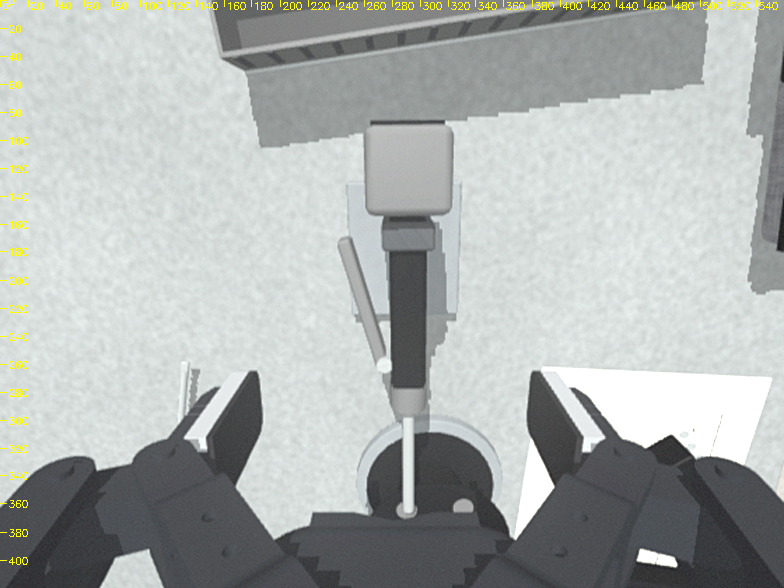

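The wrist view shows the grip bar between (291,179) at the clamp and (291,276) at its nozzle end. The trigger runs from its pin at (274,260) to its free end at (247,171).

Run:
```python
from h import *
w=shot("wrist");t=shot("top");s=shot("scene")
a=plane(w,291.4,276.5,.117);b=plane(w,291.4,179,.117);print("bar",a,b, "len",np.linalg.norm(a-b))
for n,(wp,tp,sp) in dict(pin=((274.6,260.5),(129.4,217.8),None),collar=((291.4,276.5),(136,211.8),(380,156.8)),tip=((291,365),(182.8,213),(350,173.2))).items():
    rs=[ray(w,*wp),ray(t,*tp)]+([ray(s,*sp)] if sp else []); print(n,*tri(*rs))
print("trig",plane(w,274.6,260.5,.112),plane(w,247,171,.112))
print("edges",plane(w,279,230,.117),plane(w,304,230,.117))
print(sense()["position"])
```

```text
bar [0.5846 0.2464 0.117 ] [0.5851 0.3333 0.117 ] len 0.08695923198140447
pin [0.5678 0.2574 0.1067] [0.0022137752422672053, 0.0022137752422674356]
collar [0.5828 0.2414 0.1043] [0.0027755050320306326, 0.003865264668844418, 0.0018215508057762243]
tip [0.5824 0.1377 0.1013] [0.0018160695353421751, 0.0030048552262615046, 0.0016030991928588883]
trig [0.5701 0.2595 0.112 ] [0.5494 0.3394 0.112 ]
edges [0.5745 0.29   0.117 ] [0.5954 0.2897 0.117 ]
[0.5722 0.3066 0.2308]
```

Request:
{"name": "drive_tool", "arguments": {
  "commands": [
    [[0, 0, 0], [0.015, 0.035, 0.2], 0],
    [[0, 0, 0], [0.015, 0.035, 0.4], 0],
    [[0, 0, 0], [0.015, 0.035, 0.4], 0],
    [[0, 0, 0], [0.015, 0.035, 0.4], 0]
  ]
}}

```text
clock: 2.97
position: [0.5764, 0.3067, 0.1488]
tool_rot: [-0.001, 0.715, 0.7, -0.004]
ft_force: [0.3, -0.4, 0.1]
opening: 0.0855
finger_force: 0.0
```

Run:
```python
from h import *
for i in range(3):
    w=shot("wrist");s=sense();print(s["position"],s["ft_force"])
cv2.imwrite("pics/w2.png",tile(w,140,100,280,210,784,588))
```

```text
[0.5788 0.3079 0.1517] [ 0.0276 -0.044   1.4405]
[0.5804 0.3087 0.1536] [ 0.9437  0.7684 -0.2957]
[0.5813 0.3092 0.1546] [ 0.0763 -0.3767  0.8254]
```

View pics/w2.png

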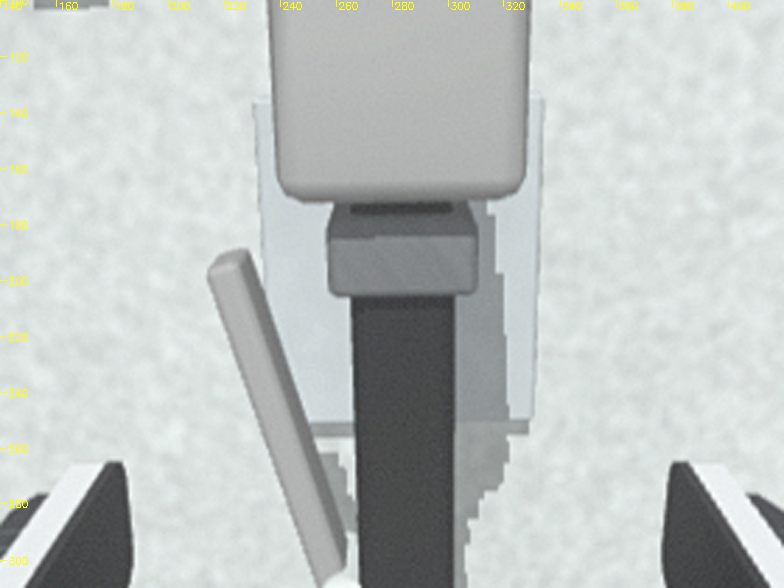

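The closer wrist view shows the bar centred at column 285, between the open fingers, with the trigger at left, clear of them.

Request:
{"name": "drive_tool", "arguments": {
  "commands": [
    [[0, 0, 0], [0, -0.007, 0.15], 0],
    [[0, 0, 0], [0, -0.007, 0.3], 0],
    [[0, 0, 0], [0, -0.007, 0.355], 0],
    [[0, 0, 0], [0, -0.007, 0.355], 0],
    [[0, 0, 0], [0, -0.007, 0.355], 0]
  ]
}}

```text
clock: 3.53
position: [0.5789, 0.3095, 0.0818]
tool_rot: [0.0, 0.714, 0.7, 0.001]
ft_force: [0.2, -0.3, -0.2]
opening: 0.0855
finger_force: 0.0
```

Request:
{"name": "drive_tool", "arguments": {
  "commands": [
    [[0, 0, 0], [0, 0, 0], 0.4],
    [[0, 0, 0], [0, 0, 0], 0.5],
    [[0, 0, 0], [0, 0, 0], 0.55],
    [[0, 0, 0], [0, 0, 0], 0.6],
    [[0, 0, 0], [0, 0, 0], 0.6]
  ],
  "squeeze": 25
}}

```text
clock: 3.95
position: [0.5767, 0.3097, 0.081]
tool_rot: [-0.001, 0.714, 0.7, -0.001]
ft_force: [-3.8, 0.9, 3.4]
opening: 0.0346
finger_force: 2.2
```

Request:
{"name": "drive_tool", "arguments": {
  "commands": [
    [[0, 0, 0], [0, 0, 0], 0.7],
    [[0, 0, 0], [0, 0, 0], 0.8],
    [[0, 0, 0], [0, 0, 0], 0.8],
    [[0, 0, 0], [0, 0, 0], 0.8],
    [[0, 0, 0], [0, 0, 0], 0.8]
  ],
  "squeeze": 30
}}

```text
clock: 4.37
position: [0.5765, 0.3098, 0.081]
tool_rot: [-0.001, 0.713, 0.701, -0.001]
ft_force: [-6.6, 0.8, 5.6]
opening: 0.0325
finger_force: 32.3
```

Run:
```python
from h import *
w=shot("wrist");s=sense();print(s["position"],s["ft_force"],s["opening"],s["finger_force"])
cv2.imwrite("pics/w3.png",tile(w,140,100,280,210,784,588))
```

```text
[0.5766 0.3098 0.0811] [-5.9905  0.9308  6.1622] 0.032251730777298065 32.26848095655441
```

View pics/w3.png

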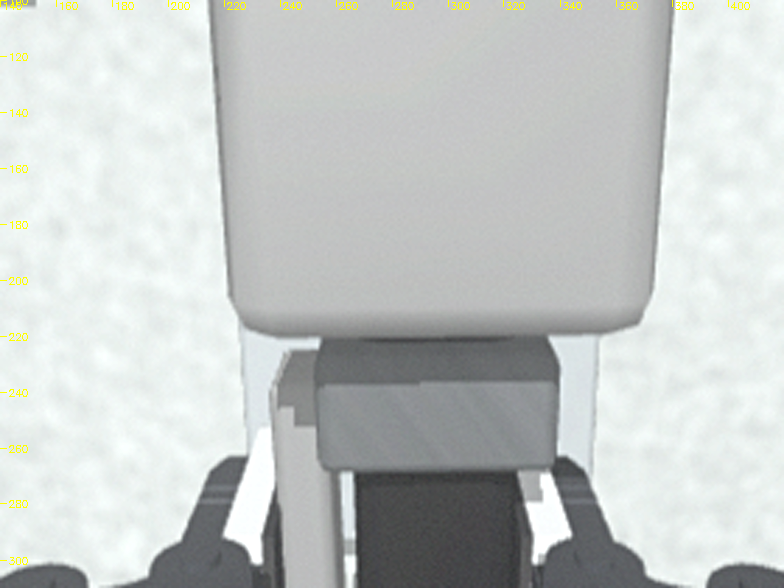

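The trigger (column 250) lies parallel to and tight against the bar, and the opening is 32.3 mm, so it is fully home. I now release it.

Request:
{"name": "drive_tool", "arguments": {
  "commands": [
    [[0, 0, 0], [0, 0, 0], 0.4],
    [[0, 0, 0], [0, 0, 0], 0],
    [[0, 0, 0], [0, 0, 0], 0],
    [[0, 0, 0], [0, 0, 0], 0],
    [[0, 0, 0], [0, 0, 0], 0]
  ]
}}

```text
clock: 4.83
position: [0.5795, 0.3096, 0.0808]
tool_rot: [0.001, 0.714, 0.7, 0.001]
ft_force: [0.3, -0.2, -0.0]
opening: 0.0855
finger_force: 0.0
```

Request:
{"name": "drive_tool", "arguments": {
  "commands": [
    [[0, 0, 0], [0, 0, 0], 0],
    [[0, 0, 0], [0, 0, 0], 0],
    [[0, 0, 0], [0, 0, -0.2], 0],
    [[0, 0, 0], [0, 0, -0.4], 0],
    [[0, 0, 0], [0, 0, -0.5], 0]
  ]
}}

```text
clock: 5.25
position: [0.5804, 0.3102, 0.1852]
tool_rot: [0.001, 0.714, 0.7, 0.003]
ft_force: [1.3, 0.6, 1.3]
opening: 0.0855
finger_force: 0.0
```

Request:
{"name": "drive_tool", "arguments": {
  "commands": [
    [[0, 0, 0], [0, 0, -0.2], 0],
    [[0, 0, 0], [0, 0, -0.3], 0],
    [[0, 0, 0], [0, 0, -0.3], 0]
  ]
}}

```text
clock: 5.5
position: [0.5819, 0.3108, 0.2478]
tool_rot: [0.002, 0.714, 0.7, 0.006]
ft_force: [0.1, -0.2, 0.9]
opening: 0.0855
finger_force: 0.0
```

Run:
```python
from h import *
w=shot("wrist");s=sense();print(s["position"],s["ft_force"],s["opening"],s["joint_positions"])
for z in(.112,):
  m=(w["img"].astype(int).max(2)-w["img"].astype(int).min(2)<20)&(w["img"].mean(2)<60)
cv2.imwrite("pics/w4.png",tile(w,140,80,280,210,400,300))
```

```text
[0.5806 0.3103 0.2447] [-0.676   0.8063  0.5349] 0.08573801489467639 [ 0.3926  0.3238  0.0653  1.3039 -0.      1.9831]
```

View pics/w4.png

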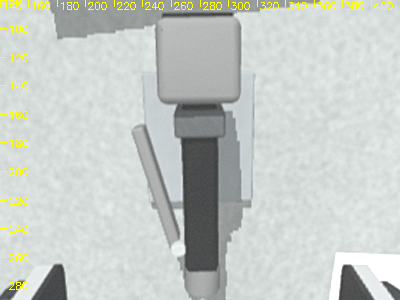

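The trigger has sprung fully out: its free end is at about (237,170), as before the pinch. Next are the pliers.

Request:
{"name": "drive_tool", "arguments": {
  "commands": [
    [[0, 0, -0.406], [-0.924, -0.151, 0], 0],
    [[0, 0, -0.406], [-0.924, -0.151, 0], 0],
    [[0, 0, -0.406], [-0.924, -0.151, 0], 0],
    [[0, 0, -0.406], [-0.924, -0.151, 0], 0],
    [[0, 0, -0.406], [-0.924, -0.151, 0], 0]
  ]
}}

```text
clock: 5.97
position: [0.5422, 0.1217, 0.2386]
tool_rot: [-0.001, 0.55, 0.835, -0.002]
ft_force: [-0.5, 0.4, -0.9]
opening: 0.0853
finger_force: 0.0
```

Request:
{"name": "drive_tool", "arguments": {
  "commands": [
    [[0, 0, -0.406], [-0.78, -0.518, 0], 0],
    [[0, 0, -0.406], [-0.78, -0.518, 0], 0],
    [[0, 0, -0.406], [-0.78, -0.518, 0], 0],
    [[0, 0, -0.406], [-0.78, -0.518, 0], 0],
    [[0, 0, -0.406], [-0.78, -0.518, 0], 0]
  ]
}}

```text
clock: 6.38
position: [0.5091, -0.0614, 0.2388]
tool_rot: [-0.001, 0.361, 0.933, -0.0]
ft_force: [1.4, -0.1, 0.6]
opening: 0.0856
finger_force: 0.0
```

Request:
{"name": "drive_tool", "arguments": {
  "commands": [
    [[0, 0, -0.406], [-0.496, -0.794, 0], 0],
    [[0, 0, -0.406], [-0.496, -0.794, 0], 0],
    [[0, 0, -0.406], [-0.496, -0.794, 0], 0],
    [[0, 0, -0.406], [-0.496, -0.794, 0], 0],
    [[0, 0, -0.406], [-0.496, -0.794, 0], 0]
  ]
}}

```text
clock: 6.8
position: [0.4754, -0.2453, 0.2389]
tool_rot: [-0.001, 0.156, 0.988, 0.0]
ft_force: [0.9, 0.1, 1.3]
opening: 0.0853
finger_force: 0.0
```

Run:
```python
from h import *
w=shot("wrist");w=shot("wrist");w=shot("wrist");s=sense();print(s["position"],s["tool_rot"],s["ft_force"],s["opening"],s["joint_positions"])
import pickle;pickle.dump(w,open("wA.pkl","wb"))
cv2.imwrite("pics/w5.png",tile(w,100,0,420,315,800,600))
```

```text
[ 0.4757 -0.2451  0.2388] [-0.001   0.1591  0.9873  0.0005] [-0.0656  1.2404 -0.3644] 0.08538560525968564 [-0.5966  0.1149 -0.2085  1.2495  0.0001 -0.2771]
```

View pics/w5.png

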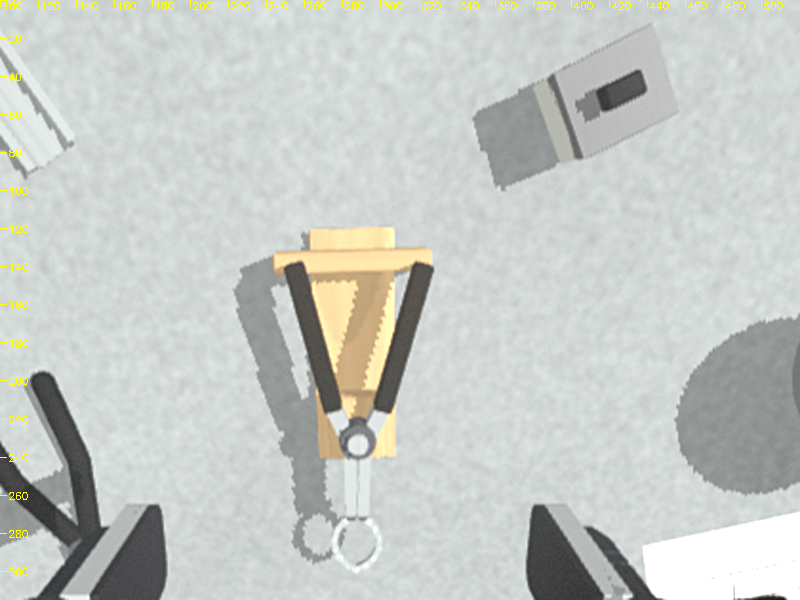

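The wrist view shows the pliers aligned with the camera: pivot at (287,233), ring at (287,285), handle ends at (254,140) and (323,140). The cutters lie at left, clear of the fingers' path.

```bash
cat > pl.py <<'E'
from h import *
import pickle
w=pickle.load(open("wA.pkl","rb"))
t=shot("top");s=shot("scene")
for n,(wp,tp,sp) in dict(pivot=((287.4,232.6),(350,238.4),(206,245.8)),ring=((287.4,285),(358.8,210),(210.8,274.2)),hr=((253.8,140.2),(351.2,282.8),(186.4,216.6)),hl=((322.6,140.2),(323.2,272.4),(214.4,211.4))).items():
    p,e=tri(ray(w,*wp),ray(t,*tp),ray(s,*sp)); print(n,p,np.array(e), "ws",tri(ray(w,*wp),ray(s,*sp))[0])
pv=plane(w,287.4,232.6,.044);rg=plane(w,287.4,285,.028);a=plane(w,253.8,140.2,.040);b=plane(w,322.6,140.2,.040)
m=(a+b)/2; print(pv,rg,a,b,m,"lens",np.linalg.norm((pv-m)[:2]),np.linalg.norm((rg-pv)[:2]),np.linalg.norm(a-b))
d=(rg-m)[:2]; yaw=np.degrees(np.arctan2(d[1],d[0])); u=d/np.linalg.norm(d); print("yaw",yaw,"grip",pv[:2]-.055*u, m[:2]+u*.045)
S=sense();print(S["position"],R.from_quat(np.roll(S["tool_rot"],-1)).as_matrix())
E
python3 pl.py
```

```text
pivot [ 0.5342 -0.26    0.0382] [0.0016 0.0026 0.0014] ws [ 0.5357 -0.2597  0.0388]
ring [ 0.6041 -0.2834  0.0286] [0.0011 0.0013 0.0004] ws [ 0.6046 -0.2829  0.0285]
hr [ 0.4265 -0.2626  0.0334] [0.0016 0.0025 0.0011] ws [ 0.428  -0.2619  0.0343]
hl [ 0.45   -0.1943  0.0318] [0.0011 0.0025 0.0014] ws [ 0.4509 -0.1934  0.0315]
[ 0.5337 -0.2596  0.044 ] [ 0.605  -0.2825  0.028 ] [ 0.4276 -0.2613  0.04  ] [ 0.4498 -0.1942  0.04  ] [ 0.4387 -0.2278  0.04  ] lens 0.10016837938511768 0.07489443602241279 0.0706566297956207
yaw -18.230517067726236 grip [ 0.4814 -0.2424] [ 0.4814 -0.2418]
[ 0.4761 -0.2428  0.2391] [[-0.9506  0.3105 -0.0018]
 [ 0.3105  0.9506  0.0018]
 [ 0.0023  0.0011 -1.    ]]
```

Request:
{"name": "drive_tool", "arguments": {
  "commands": [
    [[0, 0, 0], [-0.023, 0.018, 0.2], 0],
    [[0, 0, 0], [-0.023, 0.018, 0.4], 0],
    [[0, 0, 0], [-0.023, 0.018, 0.6], 0],
    [[0, 0, 0], [-0.023, 0.018, 0.7], 0],
    [[0, 0, 0], [-0.023, 0.018, 0.7], 0]
  ]
}}

```text
clock: 7.47
position: [0.4779, -0.2365, 0.0944]
tool_rot: [-0.006, 0.156, 0.988, 0.003]
ft_force: [-0.3, 0.3, -0.3]
opening: 0.0854
finger_force: 0.0
```

Run:
```python
from h import *
for i in range(4):
    w=shot("wrist");s=sense();print(s["position"],s["tool_rot"])
import pickle;pickle.dump(w,open("wB.pkl","wb"))
# black handle edges at grip station, projected
g=w["img"].mean(2)
for b in (.045,.055,.066):
    c=np.array([.5337,-.2596])-b*np.array([.9498,-.3128]);uv=proj(w,np.array([*c,.040]));r=int(round(uv[1]))
    dark=np.where(g[r,150:400]<60)[0]+150; seg=np.split(dark,np.where(np.diff(dark)>2)[0]+1)
    print(b,uv,[(q[0],q[-1]) for q in seg if len(q)>4])
tc=np.array(s["position"]);print("tcp col at z .04",proj(w,np.array([tc[0],tc[1],.04])))
```

```text
[ 0.48   -0.238   0.0974] [-0.0034  0.1557  0.9878  0.0017]
[ 0.482  -0.2396  0.0998] [-0.001   0.1559  0.9878  0.0005]
[ 0.4834 -0.2408  0.1014] [ 0.0007  0.156   0.9878 -0.0002]
[ 0.4841 -0.2415  0.1024] [ 0.0017  0.1562  0.9877 -0.0007]
0.045 [277.6126 235.9608] [(np.int64(239), np.int64(257)), (np.int64(299), np.int64(316))]
0.055 [277.6505 221.8974] [(np.int64(235), np.int64(253)), (np.int64(303), np.int64(321))]
0.066 [277.6934 205.973 ] [(np.int64(230), np.int64(248)), (np.int64(308), np.int64(326))]
tcp col at z .04 [280.1311 225.0858]
```

Request:
{"name": "drive_tool", "arguments": {
  "commands": [
    [[0, 0, 0], [0, -0.005, 0.15], 0],
    [[0, 0, 0], [0, -0.005, 0.3], 0],
    [[0, 0, 0], [0, -0.005, 0.41], 0],
    [[0, 0, 0], [0, -0.005, 0.41], 0],
    [[0, 0, 0], [0, -0.005, 0.41], 0]
  ]
}}

```text
clock: 8.08
position: [0.4826, -0.2424, 0.0193]
tool_rot: [0.0, 0.157, 0.988, -0.0]
ft_force: [-0.2, -0.8, -0.3]
opening: 0.0854
finger_force: 0.0
```

Request:
{"name": "drive_tool", "arguments": {
  "commands": [
    [[0, 0, 0], [0, 0, 0], 0],
    [[0, 0, 0], [0, 0, 0], 0],
    [[0, 0, 0], [0, 0, 0], 0.2],
    [[0, 0, 0], [0, 0, 0], 0.3],
    [[0, 0, 0], [0, 0, 0], 0.35]
  ],
  "squeeze": 60
}}

```text
clock: 8.5
position: [0.483, -0.243, 0.0201]
tool_rot: [0.001, 0.157, 0.988, -0.001]
ft_force: [-1.4, 0.6, 9.6]
opening: 0.0555
finger_force: 7.0
```

Request:
{"name": "drive_tool", "arguments": {
  "commands": [
    [[0, 0, 0], [0, 0, 0], 0.15],
    [[0, 0, 0], [0, 0, 0], 0.15],
    [[0, 0, 0], [0, 0, 0.05], 0.15],
    [[0, 0, 0], [0, 0, 0.05], 0.15],
    [[0, 0, 0], [0, 0, 0.05], 0.15]
  ]
}}

```text
clock: 8.92
position: [0.4809, -0.2415, 0.0071]
tool_rot: [-0.001, 0.157, 0.988, 0.001]
ft_force: [0.3, -0.7, -0.1]
opening: 0.0728
finger_force: 0.0
```

Request:
{"name": "drive_tool", "arguments": {
  "commands": [
    [[0, 0, 0], [0, 0, 0], 0.25],
    [[0, 0, 0], [0, 0, 0], 0.32],
    [[0, 0, 0], [0, 0, 0], 0.35],
    [[0, 0, 0], [0, 0, -0.004], 0.41],
    [[0, 0, 0], [0, 0, -0.008], 0.47]
  ]
}}

```text
clock: 9.33
position: [0.4818, -0.2423, 0.0106]
tool_rot: [-0.0, 0.157, 0.988, -0.0]
ft_force: [-0.7, 0.7, -0.8]
opening: 0.0456
finger_force: 5.7
```

Request:
{"name": "drive_tool", "arguments": {
  "commands": [
    [[0, 0, 0], [0, 0, -0.004], 0.53],
    [[0, 0, 0], [0, 0, -0.007], 0.6],
    [[0, 0, 0], [0, 0, -0.009], 0.7],
    [[0, 0, 0], [0, 0, -0.009], 0.8],
    [[0, 0, 0], [0, 0, -0.009], 0.8]
  ]
}}

```text
clock: 9.75
position: [0.482, -0.2424, 0.0128]
tool_rot: [0.0, 0.157, 0.988, -0.0]
ft_force: [-3.7, 1.9, 10.0]
opening: 0.0267
finger_force: 58.7
```

Run:
```python
from h import *
import pickle
w=shot("wrist");s=sense();print(s["position"],s["tool_rot"],s["ft_force"],s["wrist_torque"],s["opening"],s["finger_force"])
pickle.dump(w,open("wC.pkl","wb"))
c2=shot("scene")
cv2.imwrite("pics/w6.png",np.hstack([tile(w,140,150,280,270,500,482),tile(c2,130,180,130,209,300,482)]))
```

```text
[ 0.4821 -0.2424  0.0128] [ 0.0001  0.1571  0.9876 -0.0002] [-4.3272  1.1704  9.1577] [ 0.2787  0.6513 -0.1069] 0.02639006988264543 58.688955903053284
```

View pics/w6.png

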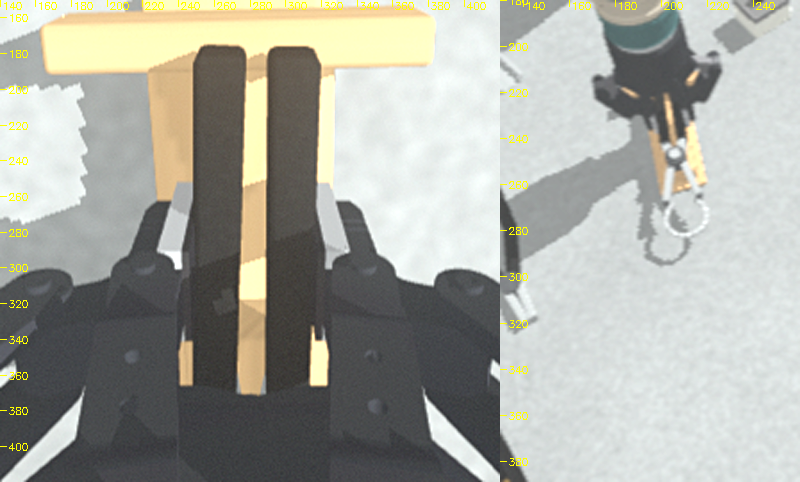

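The wrist view shows both handles parallel between the pads. The scene view shows the ring spread, round at about (210,273). I raise the grip force and lift.

Request:
{"name": "drive_tool", "arguments": {
  "commands": [
    [[0, 0, 0], [0, 0, 0], 0.8],
    [[0, 0, 0], [0, 0, 0], 0.8],
    [[0, 0, 0], [0, 0, -0.05], 0.8],
    [[0, 0, 0], [0, 0, -0.1], 0.8],
    [[0, 0, 0], [0, 0, -0.2], 0.8]
  ],
  "squeeze": 80
}}

```text
clock: 10.27
position: [0.4803, -0.2411, 0.0505]
tool_rot: [-0.002, 0.157, 0.988, 0.001]
ft_force: [0.0, 0.4, -1.9]
opening: 0.0252
finger_force: 79.0
```

Request:
{"name": "drive_tool", "arguments": {
  "commands": [
    [[0, 0, 0], [0, 0, -0.12], 0.8],
    [[0, 0, 0], [0, 0, -0.24], 0.8],
    [[0, 0, 0], [0, 0, -0.36], 0.8],
    [[0, 0, 0], [0, 0, -0.46], 0.8],
    [[0, 0, 0], [0, 0, -0.5], 0.8]
  ]
}}

```text
clock: 10.68
position: [0.484, -0.2434, 0.1555]
tool_rot: [0.003, 0.157, 0.988, -0.001]
ft_force: [-0.4, -0.5, -1.6]
opening: 0.0247
finger_force: 78.9
```

Request:
{"name": "drive_tool", "arguments": {
  "commands": [
    [[0, 0, 0], [0, 0, -0.05], 0.8],
    [[0, 0, 0], [0, 0, -0.05], 0.8],
    [[0, 0, 0], [0, 0, -0.05], 0.8]
  ]
}}

```text
clock: 10.93
position: [0.4818, -0.2421, 0.1613]
tool_rot: [-0.0, 0.157, 0.988, 0.0]
ft_force: [0.1, 0.7, -2.8]
opening: 0.0249
finger_force: 79.0
```

```bash
cat > eye.py <<'E'
from h import *
def pred(s):
    M=R.from_quat(np.roll(s["tool_rot"],-1)).as_matrix(); p=np.array(s["position"])
    return p+M@np.array([-.122,0,-.0148]), M   # tool z down
def ringfind(c,g,rad):
    """bright ring near guess g (px): fit circle/ellipse to the hole contour"""
    x,y=np.round(g).astype(int); r=rad
    x0,y0=max(x-r,0),max(y-r,0)
    im=cv2.cvtColor(c["img"],cv2.COLOR_RGB2GRAY)[y0:y+r,x0:x+r]
    return x0,y0,im
E
python3 - <<'E'
from eye import *
for i in range(3): shot("wrist")
s=sense();e,M=pred(s);print(s["position"],s["tool_rot"],s["ft_force"],s["wrist_torque"],s["opening"],s["finger_force"]);print("eye",e)
o=[]
for n,S in(("scene",22),("top",22),("wrist",40)):
    c=shot(n);g=proj(c,e);print(n,g)
    x0,y0=int(g[0])-S*2,int(g[1])-S*2
    if 0<=x0<480 and 0<=y0<380: 
        q=tile(c,max(x0,0),max(y0,0),88,88,380,380); o.append(q)
cv2.imwrite("pics/r1.png",np.hstack(o))
E
```

```text
[ 0.481  -0.2416  0.1601] [-0.0014  0.1568  0.9876  0.0007] [-0.3827  0.01   -2.3728] [-0.0065  0.084  -0.0327] 0.024879432687232892 78.99749326104939
eye [ 0.597  -0.2794  0.1745]
scene [200.3182 239.0621]
top [367.898  204.1517]
wrist [280.6455 479.8356]
```

```bash
cat >> eye.py <<'E'
def hole(c,g,S=30,z=None,verbose=0):
    x0,y0=int(g[0])-S,int(g[1])-S
    im=cv2.cvtColor(c["img"],cv2.COLOR_RGB2GRAY)[max(y0,0):y0+2*S,max(x0,0):x0+2*S]; x0=max(x0,0);y0=max(y0,0)
    k=8; im=cv2.resize(im,None,fx=k,fy=k,interpolation=cv2.INTER_CUBIC)
    best=[]
    for d in range(15,90,5):
        b=(im>np.median(im)+d).astype(np.uint8)
        for cl in (1,2*k+1,4*k+1):
            m=cv2.morphologyEx(b,cv2.MORPH_CLOSE,np.ones((cl,cl),np.uint8))
            cs,h=cv2.findContours(m,cv2.RETR_CCOMP,cv2.CHAIN_APPROX_NONE)
            for q,hh in zip(cs,h[0] if h is not None else []):
                a=cv2.contourArea(q)/k/k
                if hh[3]>=0 and a>40:
                    el=cv2.fitEllipse(q); best.append((d,cl,x0+(el[0][0]+.5)/k-.5,y0+(el[0][1]+.5)/k-.5,el[1][0]/k,el[1][1]/k,a))
    return best
E
python3 - <<'E'
from eye import *
s=sense();e,M=pred(s)
for n in("scene","top"):
    c=shot(n);g=proj(c,e);b=hole(c,g)
    print(n,g,c["img"].shape); [print(np.array(q)) for q in b[::max(1,len(b)//8)]]
E
```

```text
scene [200.2357 239.111 ] (420, 560, 3)
top [368.0686 203.9425] (420, 560, 3)
```

```bash
cat >> eye.py <<'E'
def circ(c,e,M,dr=12):
    """vote for the circle: correlate top-hat image with the projected ring outline at shifts (Hough, in px)"""
    im=cv2.cvtColor(c["img"],cv2.COLOR_RGB2GRAY)
    th=cv2.morphologyEx(im,cv2.MORPH_TOPHAT,np.ones((9,9),np.uint8))
    g=proj(c,e);k=6;S=34;x0,y0=int(g[0])-S,int(g[1])-S
    w=cv2.resize(th[y0:y0+2*S,x0:x0+2*S],None,fx=k,fy=k,interpolation=cv2.INTER_CUBIC)
    rpx=np.linalg.norm(proj(c,e+.0205*M[:,1])-g)*k
    hc=cv2.HoughCircles(cv2.GaussianBlur(w,(0,0),3),cv2.HOUGH_GRADIENT_ALT,1.5,10,param1=60,param2=.3,minRadius=int(rpx*.75),maxRadius=int(rpx*1.3))
    return g,w.max(),rpx/k,None if hc is None else [(x0+(a+.5)/k-.5,y0+(b+.5)/k-.5,r/k) for a,b,r in hc[0][:6,:3]]
E
python3 - <<'E'
from eye import *
s=sense();e,M=pred(s)
for n in("scene","top"):
    c=shot(n);print(n,circ(c,e,M))
    im=cv2.cvtColor(c["img"],cv2.COLOR_RGB2GRAY);g=proj(c,e).astype(int)
    print(im[g[1]-24:g[1]+26:2,g[0]-24:g[0]+26:2])
E
```

```text
scene (array([200.1435, 239.1121]), np.uint8(80), np.float64(10.219985063153773), None)
[[131 131 128 130 131 131 132 100  63  70  63  77 122 146 148 149 138 119
  103  98  96 128 128 126 125]
 [128 131 130 129 131 134 143 128  92  64  53 118 144 120 100  95  93  94
   97  98 102 128 131 128 131]
 [127 130 129 128 148 147 148 146 144 101  55  79 143 130  97  98 100  97
   87  88 114 128 126 128 129]
 [128 128 129 121 124 104  98 128 143 108  96  97 124 143 109  96 105 109
   91 111 131 129 129 132 132]
 [129 128 131 131  97  96  99 138 139 106  97  98 102 142 134 138 152 162
  126 125 127 129 128 130 129]
 [129 131 132 114  92  90  91 141 134 103 123 143 146 132 142 144 153 161
  138 126 127 126 129 129 130]
 [129 111  92  87  88  89  97 142 132 143 143 145 149 133 141 143 153 161
  143 127 125 124 128 131 128]
 [110  87  90  88  89  92 120 142 128 148 142 143 147 145 133 140 143 160
  155 130 127 129 129 131 127]
 [112  92 114 125 129 131 137 142 120 158 145 142 145 147 132  70  99 155
  168 128 128 129 129 129 127]
 [128 129 130 132 130 130 130 126 109 136 153 142 145 146 128  92 1
[... 3624 characters left out ...]
17  97  99  95  97 100 114 104  42  51
   91 107  97  93  60  58  82]
 [101  98  97  98  99  98 101 112 117 102 101  95  94 101  86  47  38  81
   98 109 101  92  45  84  86]
 [ 99 100 100  98  99 102 100 118 114  99  99  93  65  58  41  39  60 102
  111 107 104  63  68  95  85]
 [100 100  98  95 105 102  98 117 117  97  98  95  89  61  39  47  97 108
  108 100  89  47  99 102  77]
 [ 97 100 100 101  95 100  99 120 112  97  94 109  82  38  37  82 108 112
  104 103  58  81 108  96  64]
 [100 101 101  98  97  96 105 121 108  93  93  81  45  37  55 112 109 109
  109  81  57 106 100  73  82]
 [ 92  92  93  96 101  96  90  64  56  55  54  50  35  42 102 111 109 101
  101  38  90 107  89  70 102]]
```

Request:
{"name": "drive_tool", "arguments": {
  "commands": [
    [[0, 0, -0.01], [0.016, 0.05, 0], 0.8],
    [[0, 0, -0.03], [0.05, 0.15, 0], 0.8],
    [[0, 0, -0.05], [0.085, 0.26, 0], 0.8],
    [[0, 0, -0.075], [0.125, 0.38, 0], 0.8],
    [[0, 0, -0.1], [0.165, 0.507, 0], 0.8]
  ]
}}

```text
clock: 11.85
position: [0.4818, -0.1342, 0.1618]
tool_rot: [0.0, 0.104, 0.995, 0.0]
ft_force: [0.1, 0.7, -1.4]
opening: 0.0249
finger_force: 79.0
```

Request:
{"name": "drive_tool", "arguments": {
  "commands": [
    [[0, 0, -0.02], [0.022, 0.104, 0], 0.8],
    [[0, 0, -0.04], [0.044, 0.208, 0], 0.8],
    [[0, 0, -0.06], [0.067, 0.313, 0], 0.8],
    [[0, 0, -0.08], [0.089, 0.417, 0], 0.8],
    [[0, 0, -0.1], [0.111, 0.521, 0], 0.8]
  ]
}}

```text
clock: 12.27
position: [0.4816, -0.0273, 0.1619]
tool_rot: [0.0, 0.052, 0.999, 0.0]
ft_force: [0.5, -0.2, -1.7]
opening: 0.0249
finger_force: 78.9
```

Request:
{"name": "drive_tool", "arguments": {
  "commands": [
    [[0, 0, -0.025], [0.013, 0.12, 0], 0.8],
    [[0, 0, -0.045], [0.025, 0.24, 0], 0.8],
    [[0, 0, -0.07], [0.037, 0.36, 0], 0.8],
    [[0, 0, -0.09], [0.049, 0.46, 0], 0.8],
    [[0, 0, -0.1], [0.056, 0.53, 0], 0.8]
  ]
}}

```text
clock: 12.68
position: [0.4813, 0.0799, 0.1618]
tool_rot: [-0.0, -0.001, 1.0, 0.001]
ft_force: [-0.1, 0.6, -1.7]
opening: 0.0249
finger_force: 78.9
```

Request:
{"name": "drive_tool", "arguments": {
  "commands": [
    [[0, 0, 0], [0, 0, 0], 0.8],
    [[0, 0, 0], [0, 0, 0], 0.8],
    [[0, 0, 0], [0, 0, 0], 0.8],
    [[0, 0, 0], [0, 0, 0], 0.8],
    [[0, 0, 0], [0, 0, 0], 0.8]
  ]
}}

```text
clock: 13.1
position: [0.4821, 0.0768, 0.1617]
tool_rot: [-0.0, 0.001, 1.0, -0.0]
ft_force: [0.3, 1.1, -1.8]
opening: 0.0248
finger_force: 78.9
```

Run:
```python
from eye import *
s=sense();e,M=pred(s);print(s["position"],s["tool_rot"],s["ft_force"],s["wrist_torque"],s["opening"],s["finger_force"]);print("eye",e)
t=shot("top");c=shot("scene")
print(proj(t,e),proj(c,e))
g=proj(t,e).astype(int);h=proj(c,e).astype(int)
cv2.imwrite("pics/r2.png",np.hstack([tile(t,g[0]-40,g[1]-40,80,80,400,400),tile(c,h[0]-40,h[1]-40,80,80,400,400)]))
```

```text
[0.4821 0.0768 0.1617] [-0.0001  0.001   1.     -0.0001] [ 0.3179  1.0593 -1.7728] [0.001  0.0868 0.0397] 0.02484479194289533 78.91409910696893
eye [0.6041 0.0766 0.1765]
[204.7021 197.9778] [339.7084 168.743 ]
```

View pics/r2.png

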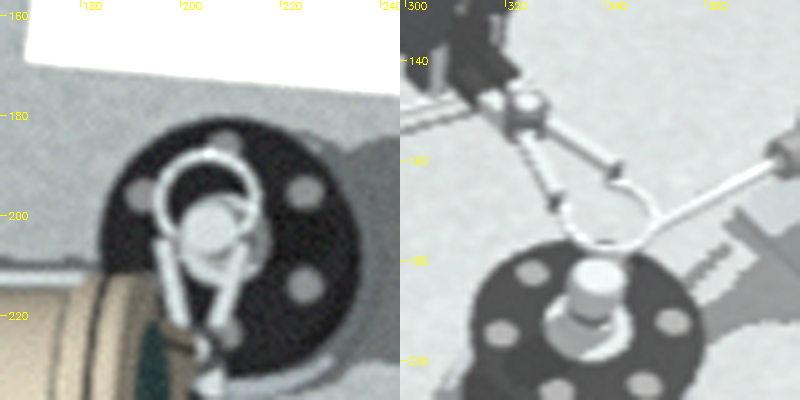

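The ring, spread and over the spool, is centred at top (205.5,197.1) and scene (340.2,168.6). The spindle's top face is at top (205.4,202.2) and scene (338.6,182.6).

Run:
```python
from eye import *
s=sense();e,M=pred(s);t=shot("top");c=shot("scene")
# refine ring by radial-peak least squares in top image
from scipy.optimize import least_squares
from scipy.ndimage import map_coordinates
def fit(c,g,rx,angs,win=4):
    im=cv2.cvtColor(c["img"],cv2.COLOR_RGB2GRAY).astype(float)
    P=[]
    for a in np.radians(angs):
        r=np.arange(-win,win+.01,.1); k=(np.cos(a)*rx[0],np.sin(a)*rx[1]); n=np.hypot(*k)
        x=g[0]+k[0]*(1+r/n);y=g[1]+k[1]*(1+r/n); v=map_coordinates(im,[y,x],order=1)
        wt=np.clip(v-np.percentile(v,60),0,None)**2
        if v.max()-v.min()>25: P.append((x@wt/wt.sum(),y@wt/wt.sum()))
    P=np.array(P); f=lambda q:np.hypot((P[:,0]-q[0])/rx[0],(P[:,1]-q[1])/rx[1])-q[2]
    r=least_squares(f,[*g,1],loss="soft_l1",f_scale=.05); return r.x,np.abs(r.fun).mean(),len(P)
a=fit(t,(205.5,197.1),(10,10),range(170,371,10));print(a)
rt=a[0][:2]; rs=(340.2,168.6)
ring,er=tri(ray(t,*rt),ray(c,*rs)); sp,es=tri(ray(t,205.4,202.2),ray(c,338.6,182.6))
print("ring",ring,er[0],"pred",e,"spend",sp,es[0])
print("planes ring .1765",plane(t,*rt,.1765),plane(c,*rs,.1765),"sp .126",plane(t,205.4,202.2,.126),plane(c,338.6,182.6,.126))
print("pred spindle axis px for diff")
```

```text
(array([204.8663, 196.7606,   0.9421]), np.float64(0.018701304176742994), 21)
ring [0.6062 0.0758 0.1795] 4.353046891356235e-05 pred [0.6041 0.0766 0.1765] spend [0.603  0.083  0.1205] 0.00021233166714229926
planes ring .1765 [0.6067 0.0763 0.1765] [0.6043 0.0778 0.1765] sp .126 [0.6021 0.082  0.126 ] [0.6062 0.0798 0.126 ]
pred spindle axis px for diff
```

```bash
cat > sp.py <<'E'
from eye import *
from scipy.optimize import least_squares
from scipy.ndimage import map_coordinates,gaussian_filter
C={n:shot(n) for n in("top","scene")}; I={n:cv2.imread(f"pics/{n}0.png",0).astype(float) for n in C}
x0=np.array([.604,.079])
def edges(n,x,z,r,sgn,arc,win=.006):
    """outermost-gradient edge points (world plane z) along radial lines about x facing away from the camera"""
    c=C[n];cam=np.array(c["world_from_camera"])[:2,3];a0=np.arctan2(*(x-cam)[::-1]);P=[]
    for a in a0+np.radians(np.arange(-arc,arc+1,4)):
        rr=np.arange(r-win,r+win,.0003);uv=np.array([proj(c,np.array([x[0]+q*np.cos(a),x[1]+q*np.sin(a),z])) for q in rr])
        v=map_coordinates(I[n],[uv[:,1],uv[:,0]],order=1);g=sgn*np.gradient(gaussian_filter(v,2))
        k=g.argmax(); 
        if g[k]>1: P.append([x[0]+rr[k]*np.cos(a),x[1]+rr[k]*np.sin(a)])
    P=np.array(P);f=lambda q:np.hypot(*(P-q[:2]).T)-r
    s=least_squares(f,x,loss="soft_l1",f_scale=.0005);return s.x,np.abs(s.fun).mean(),len(P)
for n in C:
    x=x0
    for i in range(3): x,e,k=edges(n,x,.084,.060,1,100,.009)
    print(n,"flange",x,e,k)
    y=x0
    for i in range(3): y,e,k=edges(n,y,.126,.0125,-1,100,.005)
    print(n,"top",y,e,k)
E
python3 sp.py
```

```text
top flange [0.6017 0.08  ] 0.0006094329281473796 51
top top [0.6029 0.0828] 0.0017265069874952107 48
scene flange [0.6065 0.0778] 0.0006771997320976789 51
scene top [0.6066 0.0785] 0.0009450798641014727 51
```

```bash
cat > chk.py <<'E'
from sp import *
import pickle
def peak(n,x,z,r,img,angs,win=.006):
    c=C[n];P=[]
    for a in np.radians(angs):
        rr=np.arange(r-win,r+win,.0003);uv=np.array([proj(c,np.array([x[0]+q*np.cos(a),x[1]+q*np.sin(a),z])) for q in rr])
        v=map_coordinates(img,[uv[:,1],uv[:,0]],order=1)
        v=gaussian_filter(v,1.5);k=v.argmax()
        if 3<k<len(rr)-4 and v[k]-np.median(v)>6: P.append([x[0]+rr[k]*np.cos(a),x[1]+rr[k]*np.sin(a)])
    P=np.array(P);f=lambda q:np.hypot(*(P-q[:2]).T)-q[2]
    s=least_squares(f,[*x,r],loss="soft_l1",f_scale=.0005);return s.x,np.abs(s.fun).mean(),len(P)
def ring(z,x):
    for n,an in(("top",range(-120,121,6)),("scene",range(-120,121,6))):
        y=np.array(x)
        im=cv2.cvtColor(C[n]["img"],cv2.COLOR_RGB2GRAY).astype(float)
        for i in range(3): q,e,k=peak(n,y,z,.0205,im,an);y=q[:2]
        print(n,"ring",q,e,k)
def tips(w):
    g=gaussian_filter(cv2.cvtColor(w["img"],cv2.COLOR_RGB2GRAY).astype(float),1)
    out=[]
    for r in (190,210,230):
        d=np.gradient(g[r]);L=230+d[230:270].argmin();Rr=300+d[300:340].argmax();out.append((int(L),int(Rr)))
    ends=[float(np.mean([165+np.gradient(g[165:195,x]).argmin() for x in range(a,a+14)])) for a in(255,295)]
    return out,ends
if __name__=="__main__":
    s=sense();e,M=pred(s);print(e); ring(e[2],e[:2]); ring(e[2]+.008,e[:2])
    print(tips(pickle.load(open("wC.pkl","rb"))),tips(shot("wrist")))
E
python3 chk.py | grep -v -e flange -e "top top" -e "scene top"
```

```text
[0.6041 0.0772 0.1765]
top ring [0.6069 0.0768 0.0205] 0.0003111942061824752 41
scene ring [0.6086 0.0764 0.0207] 0.0005490179220956298 32
top ring [0.6056 0.0757 0.0204] 0.00031679458556900395 41
scene ring [0.6136 0.0712 0.0205] 0.0005272098098868898 32
([(248, 319), (248, 318), (248, 318)], [174.78571428571428, 175.0]) ([(249, 317), (249, 316), (249, 316)], [175.0, 175.0])
```

Request:
{"name": "drive_tool", "arguments": {
  "commands": [
    [[0, 0, 0], [0.01, 0.008, 0.04], 0.8],
    [[0, 0, 0], [0.02, 0.015, 0.08], 0.8],
    [[0, 0, 0], [0.02, 0.015, 0.12], 0.8],
    [[0, 0, 0], [0.02, 0.015, 0.15], 0.8],
    [[0, 0, 0], [0.02, 0.015, 0.17], 0.8]
  ]
}}

```text
clock: 13.97
position: [0.477, 0.0806, 0.1261]
tool_rot: [-0.001, 0.0, 1.0, -0.0]
ft_force: [-0.3, -0.6, -2.1]
opening: 0.0252
finger_force: 78.9
```

Request:
{"name": "drive_tool", "arguments": {
  "commands": [
    [[0, 0, 0], [0, 0, 0], 0.8],
    [[0, 0, 0], [0, 0, 0], 0.8],
    [[0, 0, 0], [0, 0, 0], 0.8],
    [[0, 0, 0], [0, 0, 0], 0.8],
    [[0, 0, 0], [0, 0, 0], 0.8]
  ]
}}

```text
clock: 14.38
position: [0.4786, 0.0805, 0.1282]
tool_rot: [0.0, 0.0, 1.0, 0.0]
ft_force: [-0.6, 0.3, -0.7]
opening: 0.0251
finger_force: 78.9
```

```bash
python3 - <<'E' | grep -v -e "top top" -e "scene top"
from chk import *
s=sense();e,M=pred(s);print(s["position"],s["tool_rot"],s["ft_force"],"eye",e); ring(e[2],e[:2]); ring(e[2]+.004,e[:2])
E
```

```text
top flange [0.6017 0.08  ] 0.0006094329281473796 51
scene flange [0.6065 0.0778] 0.0006771997320976789 51
[0.4784 0.0805 0.1281] [0.0004 0.0004 1.     0.    ] [ 0.5582 -0.5705 -1.3251] eye [0.6004 0.0804 0.1429]
top ring [0.6031 0.0803 0.0205] 0.00024655633302606516 40
scene ring [0.6041 0.0797 0.0212] 0.0005282470742381918 39
top ring [0.6025 0.0797 0.0204] 0.00025864339528522233 40
scene ring [0.6065 0.0771 0.021 ] 0.0005138401813654175 39
```

Request:
{"name": "drive_tool", "arguments": {
  "commands": [
    [[0, 0, 0], [0, 0, 0.03], 0.8],
    [[0, 0, 0], [0, 0, 0.06], 0.8],
    [[0, 0, 0], [0, 0, 0.09], 0.8],
    [[0, 0, 0], [0, 0, 0.11], 0.8],
    [[0, 0, 0], [0, 0, 0.11], 0.8]
  ]
}}

```text
clock: 14.9
position: [0.4767, 0.0804, 0.1041]
tool_rot: [-0.002, 0.0, 1.0, -0.0]
ft_force: [-0.0, 0.0, -1.7]
opening: 0.0249
finger_force: 79.0
```

Request:
{"name": "drive_tool", "arguments": {
  "commands": [
    [[0, 0, 0], [0, 0, 0.03], 0.8],
    [[0, 0, 0], [0, 0, 0.06], 0.8],
    [[0, 0, 0], [0, 0, 0.08], 0.8],
    [[0, 0, 0], [0, 0, 0.095], 0.8],
    [[0, 0, 0], [0, 0, 0.095], 0.8]
  ]
}}

```text
clock: 15.32
position: [0.4774, 0.0805, 0.0858]
tool_rot: [-0.001, 0.0, 1.0, -0.0]
ft_force: [0.2, -0.1, -1.7]
opening: 0.025
finger_force: 78.9
```

Request:
{"name": "drive_tool", "arguments": {
  "commands": [
    [[0, 0, 0], [0, 0, 0], 0.8],
    [[0, 0, 0], [0, 0, 0], 0.8],
    [[0, 0, 0], [0, 0, 0], 0.8],
    [[0, 0, 0], [0, 0, 0], 0.8],
    [[0, 0, 0], [0, 0, 0], 0.8]
  ]
}}

```text
clock: 15.73
position: [0.4783, 0.0805, 0.087]
tool_rot: [0.0, 0.0, 1.0, 0.0]
ft_force: [0.2, 0.2, -2.5]
opening: 0.0249
finger_force: 78.9
```

```bash
python3 - <<'E' | grep -v -e "top top" -e "scene top"
from chk import *
s=sense();e,M=pred(s);print(s["position"],s["tool_rot"],s["ft_force"],s["wrist_torque"],s["opening"],"eye",e)
for dz in(0,.004):
  z=e[2]+dz
  for n,an in(("top",range(-120,121,6)),("scene",range(-120,121,6))):
    y=np.array([.6035,.080]); im=cv2.cvtColor(C[n]["img"],cv2.COLOR_RGB2GRAY).astype(float)
    for i in range(3): q,er,k=peak(n,y,z,.0205,im,an,.0035);y=q[:2]
    print(n,z,q,er,k)
E
```

```text
top flange [0.6017 0.08  ] 0.0006094329281473796 51
scene flange [0.6065 0.0778] 0.0006771997320976789 51
[0.4782 0.0805 0.0869] [0.0002 0.0004 1.     0.    ] [-0.6032 -0.2203 -1.7871] [-0.0217  0.0523  0.0054] 0.02497145622225366 eye [0.6002 0.0804 0.1017]
top 0.10174503374138909 [0.6045 0.0803 0.0182] 0.0002975258479093049 17
scene 0.10174503374138909 [0.6047 0.0786 0.0204] 0.0003805535698776149 23
top 0.10574503374138909 [0.6035 0.0799 0.0186] 0.00021186234995593635 16
scene 0.10574503374138909 [0.6069 0.0762 0.0203] 0.0003671643187141419 23
```

```bash
python3 -c "
from station import *
s=sense();print(s['clock'],s['position'],s['ft_force'],s['finger_force'],abs(s['dq']).max());print(hand_in())"
```

```text
15.8333 [0.47824088 0.08049398 0.08690242] [-0.60321842 -0.22033177 -1.78706593] 78.8958445309072 0.0022405704319260374
the job is handed in; nothing more can be done
None
```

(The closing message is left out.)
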